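# Load the vial and index it to the reader

### The job

Stand the loose vial upright in the carousel's one empty cup and let go of it, before the carousel is turned. Then pinch the bar of the indexing knob and turn it clockwise, feeling for the clicks, to exactly the third stop, which brings the vial in front of the reader; do not run past it towards the fourth, leave the other vials in their cups and everything else on the bench where it is. The program finishes while still gripping the knob on the third stop.

Things in the scene. Friction and masses are not known exactly. Their poses are not given: they have to be found in the camera images.
- vial_mid (a point): The loose capped amber glass vial, standing upright alone on the bench to the robot's right: a plain cylinder 28 mm across and 80 mm tall with a white cap of the same width (top 18 mm), about 60 g. This point is its centre, half-way up (40 mm above its underside); its z axis points up through the cap.
- empty_cup (a point): Centre of the inner floor of the one empty cup on the carousel's turntable. Cup: upright, round, open at the top, inner diameter 32 mm, 36 mm deep from this point to the rim, the top 6 mm flared to 40 mm inside, 47 mm outside; a vial stands in it with 44 mm showing. Its centre is 85 mm from the turntable's axis, and it turns with the turntable. The other four cups, 72 degrees apart on the same circle, hold vials of the same kind.
- index_knob: The indexing knob on the turntable's axis: a black bar grip 46 mm long, 14 mm thick and 36 mm tall; the origin is the bar's centre, which is on the axis of rotation, about 105 mm above the bench. x runs along the bar, y across it (the 14 mm to pinch), z up; below the bar is a round flange 46 mm across, 16 to 22 mm under the origin. Its top stands 5 mm above the tops of the seated vials, and it turns with the turntable as one piece.
- carousel (a joint): Angle of turntable and knob, rad: 0 at the start, its home stop at an end pin (no turning anticlockwise); grows turning clockwise seen from above. Spring detents every 24 degrees: 0, 0.419, 0.838, 1.257 (third click), and on. Leaving a stop it resists, most a quarter of the way to the next (about 0.09 N m); past half-way it is drawn into the next, and stays in the stop where it is left.
- carousel_base: The fixed white base of the carousel (200 mm round foot, 30 mm high; turntable of 224 mm diameter above it, upper face at 38 mm). Origin on the axis at bench level, z up. Its +y side carries the optical reader, a 36 x 30 mm cream post 100 mm tall centred 150 mm from the axis, with a black lens looking at the axis. The empty cup starts 72 degrees before the reader in the clockwise sense.
- stock1: One of the four vials already in the turntable's cups (28 mm across, 80 mm tall, same as the loose one); origin at the centre of its underside, z up. Leave it in its cup.
- stock2: One of the four vials already in the turntable's cups (28 mm across, 80 mm tall, same as the loose one); origin at the centre of its underside, z up. Leave it in its cup.
- stock3: One of the four vials already in the turntable's cups (28 mm across, 80 mm tall, same as the loose one); origin at the centre of its underside, z up. Leave it in its cup.
- stock4: One of the four vials already in the turntable's cups (28 mm across, 80 mm tall, same as the loose one); origin at the centre of its underside, z up. Leave it in its cup.
- joystick: Joystick unit: white block 100 x 80 x 35 mm with a black stick to 110 mm; a bystander. Origin at the centre of its underside.
- dishes: Stack of three culture dishes, 58 mm across, 36 mm high; a bystander. Origin at the centre of its underside.
- tip_box: Grey pipette-tip box 120 x 85 x 54 mm; a bystander. Origin at the centre of its underside.
- wash_bottle: White plastic bottle 60 mm across, 150 mm tall; a bystander. Origin at the centre of its underside.
- beaker: Glass beaker, 70 mm across, 80 mm tall; a bystander. Origin at the centre of its underside.
- adapter: Stepped metal lens adapter, 44 mm across, 50 mm tall; a bystander. Origin at the centre of its underside.
- counter: Grey key-pad cell counter 75 x 140 x 36 mm; a bystander. Origin at the centre of its underside.

How it is judged:
On the way:
1. the vial stands in the empty cup, let go, with the carousel still on its home stop (horizontal distance between vial_mid and empty_cup below 0.005 m and z of vial_mid in the frame of empty_cup between 0.035 and 0.044 m and angle between vial_mid's own z axis and vertical below 0.17 rad and value of joint carousel below 0.15 rad and contact force between vial and the fingers below 0.05 N), for 0.2 s.
At the end, for the whole second after the job is handed in: The vial stands on the floor of its cup, untouched (within 5 mm of the centre, 10 degrees of vertical); the carousel rests at its third stop (1.257 rad, within 0.1); the fingers still grip the knob (over 2 N, grasp point within 30 mm of the bar's centre) (horizontal distance between vial_mid and empty_cup below 0.005 m and z of vial_mid in the frame of empty_cup between 0.035 and 0.044 m and angle between vial_mid's own z axis and vertical below 0.17 rad and value of joint carousel between 1.15664 and 1.35664 rad and velocity of joint carousel between -0.1 and 0.1 rad/s and contact force between the fingers and index_knob above 2 N and distance between the grasp point and index_knob below 0.03 m and contact force between vial and the arm below 0.05 N and contact force between vial and the fingers below 0.05 N); the arm keeps its last pose, push and grip.
It fails at once if the knob is turned past the crest after the third stop (over 1.47 rad) (value of joint carousel above 1.47 rad).
It fails at once if a vial already in a cup is tipped or lifted out (angle between any of stock1, stock2, stock3, stock4's own z axis and vertical above 0.35 rad or height (world z) of any of stock1, stock2, stock3, stock4 above 0.055 m).
It fails at once if the loose vial is knocked over or tipped beyond 40 degrees (angle between vial_mid's own z axis and vertical above 0.7 rad).
It fails at once if a bystander is moved by more than 25 mm (distance of any of joystick, dishes, tip_box, wash_bottle, beaker, adapter, counter from where it was at the start of the episode above 0.025 m).
It also fails if it takes over 48 s, if anything falls off the work surface, if the arm or the gripper's body presses on something with over 40 N, if the wrist force passes 120 N, or if a joint passes its speed limit or range.

### The arm

A 6-joint arm with a two-finger parallel gripper is mounted at the origin on the work surface. World frame = base frame: x ahead of the robot, y to its left, z up, the work surface at z = 0. Lengths are in m, angles in rad, forces in N, time in s.
With the tool pointing down it reaches from about 0.35 to 0.875 m from the base axis. Payload 15.5 kg.
Tool frame: the origin (TCP) lies at the very end of the fingers, on their centre line; the grasp point (between the pads) lies 19 mm behind it; z points along the fingers, y is the line along which they close (so a half turn about z gives the same grasp; the last joint's range is limited). The gripper opens to 85 mm and grips with 20 to 120 N. Pads are 22 mm wide; open, the fingers measure 114 mm over their backs; the gripper's body (76 mm by 85 mm) begins 54 mm behind the grasp point. The pads swing forward as they close: fully open they stand 13 mm farther back than shut.
Start: joints at [-1.431, 0.494, 1.345, -0, 1.302, -0.096], TCP at [0.146, -0.608, 0.231] pointing down, gripper open.
Joint ranges: [-2.91, 2.91], [-0.82, 2.16], [0.22, 2.67], [-1.22, 4.37], [0.12, 2.79], [-3.08, 3.08]. Speed limits (rad/s): [1.89, 1.89, 2.57, 3.01, 3.01, 3.01].

### API

Orientations are given as a unit quaternion [w, x, y, z].
In Python, from bench import arm gives the robot as it stands.
- The arm moves only by the shell command python3 -m jog 'ROWS'. ROWS is a JSON object of lists of equal length, an entry for each row: "linear": the shift along the tool's x, y, z in m, a list of three; "twist": the turn, a rotation vector about the tool's x, y, z in rad, a list of three; "gripper": the finger opening in m, from 0 to 0.0854. A call has 1 to 20 rows; each row is the pose to reach, as a shift and turn from the pose commanded when the call began, along the tool's axes at that moment; what a row does not reach only later rows make up. A row lasts 1/12 s, in which the tool goes at most 41.7 mm and 7.16 degrees, less where a joint would pass 70% of its speed; a pose out of reach is approached as far as the arm can. A call with a gripper value outside its range is refused whole. The fingers move at their own pace and stop on an object; the grip force is fixed at half the most. Time passes only in rows, so rows that repeat a pose let the fingers close. It gives the time, the measured TCP pose, the force, the opening and the grip force at its end, in the units of the state.
- arm.get_state(): the state, without advancing time (a new reading comes with each control period).
- arm.capture(name): name is "scene" or "top" or "wrist"; returns a dict with "frame" (480x640x3 uint8, blue, green, red), "K" (3x3 intrinsics, pixels), "position" and "orientation" of the camera in the world. Camera axes: x right, y up, looking along -z (the intrinsics and any distortion apply to the point x, -y, -z); pixel columns grow to the right and rows downward; lengths in m; the calibration is good to about 2 mm. A picture is of the moment at which its call begins. There is no depth.
- arm.close_job(): hands the job in; it is judged then, once.
Trained networks look in the newest picture that a camera, given by its name, has taken for a name from the list of things; names that differ only in an ending like _2 or _b are one class to them, and where a whole thing is asked for, a point or a joint stands for the part that bears it (a point fixed in the world has none). Each returns a list of dicts, best first, with "confidence" (0 to 1); they miss things now and then, are a little off and sometimes report something else, mostly with a low value. They report only what shows in the picture. A call takes as long as a camera call.
- arm.look_for(camera, query): "rect" ([left, top, width, height] in pixels, round what is visible of it).
- arm.tip_of(camera, query): "xy" ([column, row] in pixels: a listed point, or the origin of a listed thing).
The state is a dict: "time_s": time; "q": joint angles; "joint_vel": joint speeds; "joint_torque": joint torques, N m; "position": TCP position; "ee_rot": TCP orientation; "ft_force": force on the tool from outside, world axes, zero at the start; "torque": the same for the moment, N m; "grip_width": finger opening in m; "grasp_force": force on a finger pad.
Only numpy, scipy, OpenCV 4.12 (cv2) and the standard library are available. Lean on these libraries where they do the work, as an engineer would, in place of code of your own. Each camera call takes 0.05 s, during which the arm holds its last target. There are 200 camera calls.

## Working session

There is one attempt and no reset: what is moved stays moved. The work goes in short steps, Python scripts to look and compute and a shell command to move; the robot and the scene stay as the last step left them, time stands still between calls to the robot, and variables do not carry over. Pictures are saved under pics/ and viewed, at most 10 in all, crops included, and the job is handed in when it is done.

```bash
mkdir -p pics; ls; cat > h.py <<'E'
from bench import arm
import numpy as np, cv2
from scipy.spatial.transform import Rotation as R
def rot(q): return R.from_quat([q[1],q[2],q[3],q[0]])
def ray(c,uv):
    p=np.linalg.inv(c["K"])@[uv[0],uv[1],1]
    return np.array(c["position"]), rot(c["orientation"]).apply([p[0],-p[1],-p[2]])
def at_z(c,uv,z):
    o,d=ray(c,uv); return o+d*(z-o[2])/d[2]
def proj(c,P):
    p=rot(c["orientation"]).inv().apply(np.array(P)-c["position"]); p=np.array(c["K"])@[p[0],-p[1],-p[2]]
    return p[:2]/p[2]
E
python3 - <<'E'
from h import *
H={"vial_mid":.04,"empty_cup":.044,"index_knob":.105,"carousel_base":0}
s=arm.get_state();print({k:np.round(v,3) for k,v in s.items()})
for n in ["top","scene"]:
    c=arm.capture(n);cv2.imwrite(f"pics/{n}1.png",c["frame"]);print(n,np.round(c["position"],3),np.round(c["orientation"],3),[k for k in c])
    for t,z in H.items():
        r=arm.tip_of(n,t)
        print(t,[(np.round(x["xy"],1),round(x["confidence"],2),np.round(at_z(c,x["xy"],z),4)) for x in r[:2]])
E
```

```text
pics
{'time_s': np.float64(0.0), 'q': array([-1.431,  0.494,  1.346,  0.   ,  1.302, -0.095]), 'joint_vel': array([-0.   , -0.001, -0.001,  0.002, -0.   ,  0.001]), 'joint_torque': array([ 4.0000e-03, -8.8214e+01, -3.8387e+01,  0.0000e+00,  1.0000e-02,
        0.0000e+00]), 'position': array([ 0.146, -0.607,  0.231]), 'ee_rot': array([-0.001,  0.993,  0.118, -0.   ]), 'ft_force': array([-0.676, -0.641, -0.097]), 'torque': array([ 0.015, -0.062,  0.011]), 'grasp_force': np.float64(0.0), 'grip_width': np.float64(0.085)}
top [0.523 0.029 1.373] [ 0.714  0.019 -0.017 -0.7  ] ['frame', 'K', 'position', 'orientation']
vial_mid [(array([412.8, 285.9]), 0.59, array([ 0.4884, -0.1958,  0.04  ]))]
empty_cup [(array([293.2, 290.3]), 0.7, array([0.4711, 0.1154, 0.044 ]))]
index_knob [(array([310.8, 264. ]), 0.82, array([0.5395, 0.0691, 0.105 ])), (array([335.6, 176. ]), 0.37, array([0.7612, 0.0115, 0.105 ]))]
carousel_base [(array([314.3, 266.7]), 0.72, array([0.5338, 0.0629, 0.    ])), (array([341.6, 253.6]), 0.34, array([ 0.5704, -0.0099,  0.    ]))]
scene [ 1.516 -0.443  0.792] [0.744 0.403 0.249 0.471] ['frame', 'K', 'position', 'orientation']
vial_mid [(array([236.5, 264.7]), 0.58, array([ 0.4981, -0.1997,  0.04  ]))]
empty_cup [(array([342.6, 233. ]), 0.61, array([0.4844, 0.1109, 0.044 ]))]
index_knob [(array([337.4, 227. ]), 0.47, array([0.537 , 0.0667, 0.105 ]))]
carousel_base [(array([339.1, 264.3]), 0.82, array([0.5588, 0.0633, 0.    ]))]
```

View pics/top1.png

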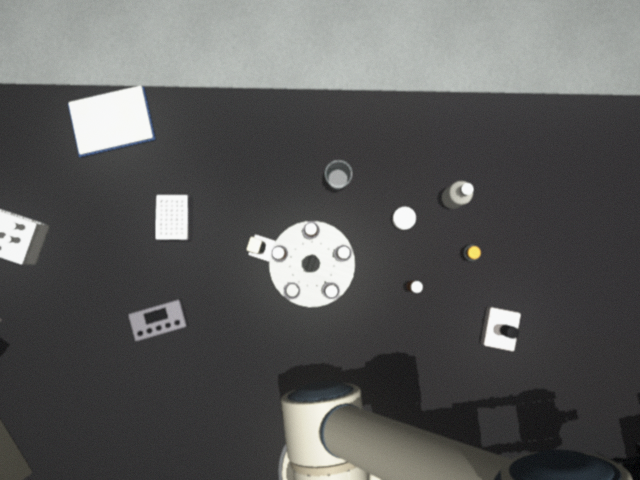

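View pics/scene1.png

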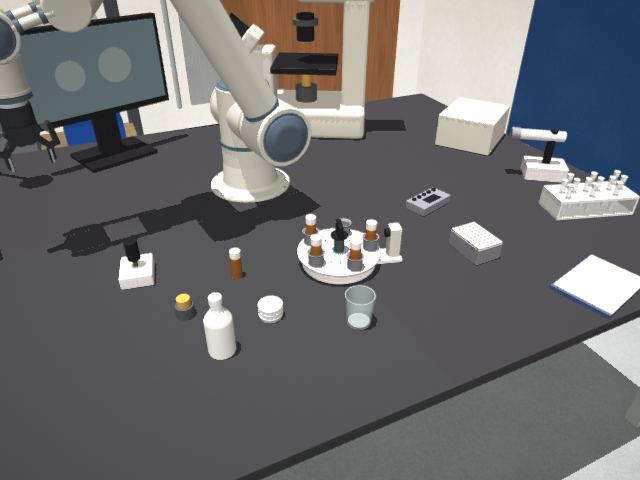

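The top view shows the carousel with its knob at (311,264), the reader at (258,245) and the loose vial at (415,287). The cup near (292,290) is 72° before the reader, so it should be the empty one. The scene view shows the vial at (236,264) and the empty cup partly behind the knob at (342,228).

```bash
python3 -m jog '{"linear":[[0.4,-0.29,0],[0.4,-0.29,0],[0.4,-0.29,0],[0.4,-0.29,0],[0.4,-0.29,0],[0.4,-0.29,0],[0.4,-0.29,0],[0.4,-0.29,0],[0.4,-0.29,0],[0.4,-0.29,0],[0.4,-0.29,0],[0.4,-0.29,0],[0.4,-0.29,0],[0.4,-0.29,0]],"twist":[[0,0,0],[0,0,0],[0,0,0],[0,0,0],[0,0,0],[0,0,0],[0,0,0],[0,0,0],[0,0,0],[0,0,0],[0,0,0],[0,0,0],[0,0,0],[0,0,0]],"gripper":[0.06,0.06,0.06,0.06,0.06,0.06,0.06,0.06,0.06,0.06,0.06,0.06,0.06,0.06]}'
python3 - <<'E'
from h import *
H={"vial_mid":.04,"empty_cup":.038,"index_knob":.105,"carousel_base":0}
s=arm.get_state();print({k:np.round(s[k],3) for k in ["time_s","q","position","ee_rot"]})
c=arm.capture("wrist");cv2.imwrite("pics/w1.png",c["frame"]);print(np.round(c["position"],3),rot(c["orientation"]).apply([0,0,-1]))
for t,z in H.items():
    r=arm.tip_of("wrist",t)
    print(t,[(np.round(x["xy"],1),round(x["confidence"],2),np.round(at_z(c,x["xy"],z),4)) for x in r[:2]])
E
```

```text
time_s: 1.67
position: [0.4682, -0.2308, 0.2313]
ee_rot: [0.0, 0.993, 0.119, 0.0]
ft_force: [-0.4, -0.1, -0.2]
grip_width: 0.0599
grasp_force: 0.0
{'time_s': np.float64(1.667), 'q': array([-0.572,  0.349,  1.597,  0.   ,  1.195,  0.759]), 'position': array([ 0.468, -0.231,  0.231]), 'ee_rot': array([0.   , 0.993, 0.119, 0.   ])}
[ 0.536 -0.215  0.374] [-0.27048891 -0.06412203 -0.9605853 ]
vial_mid [(array([292.1, 175.9]), 0.81, array([ 0.4896, -0.2021,  0.04  ]))]
empty_cup [(array([288.7, 174. ]), 0.19, array([ 0.4902, -0.1987,  0.038 ]))]
index_knob [(array([ 37.7, 129.8]), 0.56, array([ 0.4881, -0.0304,  0.105 ]))]
carousel_base []
```

View pics/w1.png

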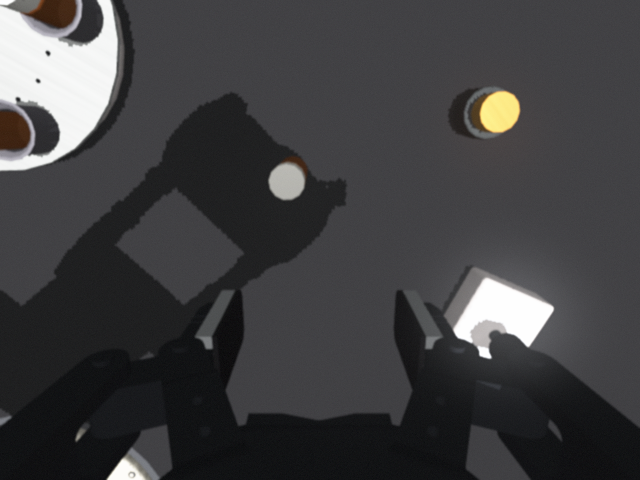

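The wrist view shows the loose vial's white cap at about (287,181). The cup edges are at upper left, and the adapter and joystick are on the right.

```bash
python3 - <<'E'
from h import *
im=cv2.imread("pics/w1.png");c=arm.capture("wrist")
g=im[150:210,255:320].min(2);_,b=cv2.threshold(g,120,255,0)
n,l,st,ce=cv2.connectedComponentsWithStats(b);i=1+np.argmax(st[1:,4]);uv=ce[i]+[255,150];print(uv,st[i])
p=at_z(c,uv,.08);print(p)
s=arm.get_state();print(rot(s["ee_rot"]).inv().apply(p-s["position"]))
E
```

```text
[286.38415842 181.05346535] [  14   13   36   37 1010]
[ 0.4888091  -0.20268556  0.08      ]
[ 0.02865856 -0.02448509  0.1513084 ]
```

```bash
python3 -m jog '{"linear":[[0.0285,-0.0245,0],[0.0285,-0.0245,0.03],[0.0285,-0.0245,0.07],[0.0285,-0.0245,0.10],[0.0285,-0.0245,0.13],[0.0285,-0.0245,0.16],[0.0285,-0.0245,0.18],[0.0285,-0.0245,0.189],[0.0285,-0.0245,0.189],[0.0285,-0.0245,0.189],[0.0285,-0.0245,0.189],[0.0285,-0.0245,0.189],[0.0285,-0.0245,0.189],[0.0285,-0.0245,0.189],[0.0285,-0.0245,0.189]],"twist":[[0,0,0],[0,0,0],[0,0,0],[0,0,0],[0,0,0],[0,0,0],[0,0,0],[0,0,0],[0,0,0],[0,0,0],[0,0,0],[0,0,0],[0,0,0],[0,0,0],[0,0,0]],"gripper":[0.06,0.06,0.06,0.06,0.06,0.06,0.06,0.06,0.06,0.02,0.02,0.02,0.02,0.02,0.02]}'
```

```text
time_s: 3.22
position: [0.4899, -0.2023, 0.0436]
ee_rot: [0.001, 0.993, 0.118, 0.001]
ft_force: [-0.3, -0.1, 9.9]
grip_width: 0.0266
grasp_force: 59.7
```

```bash
python3 -m jog '{"linear":[[0,0,-0.03],[0,0,-0.07],[0,0,-0.11],[0,0,-0.15],[-0.003,-0.03,-0.19],[-0.006,-0.07,-0.2],[-0.01,-0.11,-0.2],[-0.014,-0.15,-0.2],[-0.018,-0.19,-0.2],[-0.02,-0.23,-0.2],[-0.022,-0.26,-0.2],[-0.022,-0.28,-0.2],[-0.022,-0.293,-0.2],[-0.022,-0.293,-0.2],[-0.022,-0.293,-0.2]],"twist":[[0,0,0],[0,0,0],[0,0,0],[0,0,0],[0,0,0],[0,0,0],[0,0,0],[0,0,0],[0,0,0],[0,0,0],[0,0,0],[0,0,0],[0,0,0],[0,0,0],[0,0,0]],"gripper":[0.02,0.02,0.02,0.02,0.02,0.02,0.02,0.02,0.02,0.02,0.02,0.02,0.02,0.02,0.02]}'
python3 - <<'E'
from h import *
H={"vial_mid":.2,"empty_cup":.038,"index_knob":.105,"carousel_base":0}
s=arm.get_state();print({k:np.round(s[k],3) for k in ["time_s","q","position","ee_rot"]})
c=arm.capture("wrist");cv2.imwrite("pics/w2.png",c["frame"])
for t,z in H.items():
    r=arm.tip_of("wrist",t)
    print(t,[(np.round(x["xy"],1),round(x["confidence"],2),np.round(at_z(c,x["xy"],z),4)) for x in r[:2]])
E
```

```text
time_s: 4.47
position: [0.3993, 0.0782, 0.2428]
ee_rot: [0.0, 0.993, 0.118, 0.001]
ft_force: [0.0, 0.8, -0.5]
grip_width: 0.0265
grasp_force: 59.5
{'time_s': np.float64(4.467), 'q': array([ 0.047,  0.17 ,  1.828, -0.   ,  1.142,  1.38 ]), 'position': array([0.399, 0.078, 0.243]), 'ee_rot': array([0.   , 0.993, 0.118, 0.001])}
vial_mid [(array([320.5, 299.1]), 0.84, array([0.3816, 0.0725, 0.2   ]))]
empty_cup [(array([291.9, 110. ]), 0.7, array([0.4742, 0.1199, 0.038 ]))]
index_knob [(array([384.5,  15.1]), 0.87, array([0.5446, 0.0689, 0.105 ]))]
carousel_base [(array([368.3,  50.3]), 0.83, array([0.5424, 0.0658, 0.    ]))]
```

View pics/w2.png

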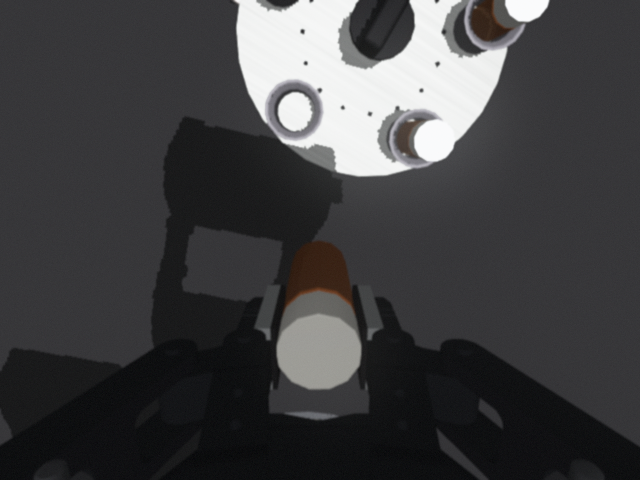

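The wrist view shows the vial held with its cap at (319,352). The empty cup is at (293,110) with its white floor visible, and the knob bar is at (384,20), running towards the upper right.

```bash
python3 - <<'E'
from h import *
im=cv2.imread("pics/w2.png");c=arm.capture("wrist");s=arm.get_state()
T=rot(s["ee_rot"])
hsv=cv2.cvtColor(im,cv2.COLOR_BGR2HSV)
x0,y0=255,70
sub=im[y0:155,x0:335].min(2)
# floor blob
_,b=cv2.threshold(sub,235,255,0)
n,l,st,ce=cv2.connectedComponentsWithStats(b)
for i in range(1,n):
    if 200<st[i,4]<2500: 
        print("blob",ce[i]+[x0,y0],st[i],at_z(c,ce[i]+[x0,y0],.038))
# grey ring (rim)
m=((sub<190)&(sub>110)).astype(np.uint8)
n,l,st,ce=cv2.connectedComponentsWithStats(m);i=1+np.argmax(st[1:,4])
cn=cv2.findContours((l==i).astype(np.uint8),0,1)[0][0]
e=cv2.fitEllipse(cv2.convexHull(cn));uv=np.array(e[0])+[x0,y0];print("rim",uv,e[1],at_z(c,uv,.074))
# cap
sub=im[300:400,265:375];m=((sub.min(2)>120)&(sub.min(2)<255)).astype(np.uint8)
print("cap row",[ (r+300,np.where(m[r])[0][[0,-1]]+265) for r in range(20,96,15) if m[r].any()])
p=at_z(c,(319,352),.279);print("captop tool",T.inv().apply(p-s["position"]))
cv2.imwrite("pics/crop2.png",cv2.resize(np.hstack([im[0:160,230:450]]),None,fx=3,fy=3,interpolation=2))
E
```

```text
blob [302.83138075  98.07615063] [   0    0   80   80 2390] [0.48608507 0.11163958 0.038     ]
blob [294.44444444 111.09410431] [ 24  23  32  37 882] [0.47409785 0.11632771 0.038     ]
rim [305.49199677 117.77348709] (67.35204315185547, 102.4807357788086) [0.47059098 0.10448826 0.074     ]
cap row [(320, array([295, 342])), (335, array([281, 356])), (350, array([277, 360])), (365, array([279, 358])), (380, array([291, 346]))]
captop tool [ 0.00111352  0.00068825 -0.03671031]
```

View pics/crop2.png

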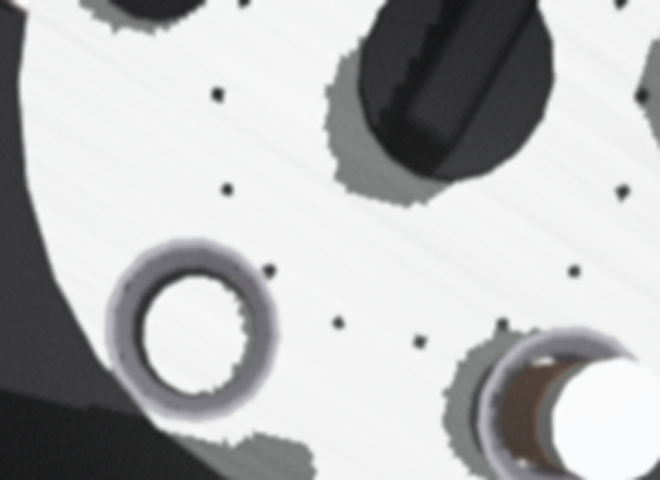

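The crop shows the cup's rim ring centred at crop (192,330), which is image (294.2,110). The bar runs towards the upper right across the flange.

```bash
python3 - <<'E'
from h import *
c=arm.capture("wrist");s=arm.get_state();T=rot(s["ee_rot"])
p=at_z(c,(294.2,110),.074);print(p,T.inv().apply(p-s["position"]))
# predicted ring size
for r in (.0235,):
    q=[proj(c,p+[r*np.cos(a),r*np.sin(a),0]) for a in np.linspace(0,6.28,40)];print(np.min(q,0),np.max(q,0), "meas 265.3,79.3 323,140.7")
k=at_z(c,(384.5,15.1),.105);print("knob",k,np.linalg.norm((k-p)[:2]))
E
```

```text
[0.47409061 0.11431977 0.074     ] [ 0.08114281 -0.01854219  0.16825704]
[263.71708341  77.30430845] [324.64369394 141.36561357] meas 265.3,79.3 323,140.7
knob [0.5444783  0.06760857 0.105     ] 0.08447700095898644
```

```bash
python3 -m jog '{"linear":[[0.03,-0.007,0.01],[0.06,-0.014,0.03],[0.08,-0.019,0.06],[0.08,-0.019,0.09],[0.08,-0.019,0.113],[0.08,-0.019,0.113],[0.08,-0.019,0.113],[0.08,-0.019,0.113]],"twist":[[0,0,0],[0,0,0],[0,0,0],[0,0,0],[0,0,0],[0,0,0],[0,0,0],[0,0,0]],"gripper":[0.02,0.02,0.02,0.02,0.02,0.02,0.02,0.02]}'
python3 - <<'E'
from h import *
s=arm.get_state();c=arm.capture("wrist");cv2.imwrite("pics/w3.png",c["frame"])
print(s["position"],arm.tip_of("wrist","empty_cup")[:1],arm.tip_of("wrist","index_knob")[:1])
T=rot(s["ee_rot"]);p=s["position"]
print("cap",T.inv().apply(at_z(c,(319,352),p[2]+.036)-p), "rim proj",proj(c,[.4741,.1143,.074]), "vial bottom proj",proj(c,p+T.apply([.001,.0007,.0436])))
E
```

```text
time_s: 5.48
position: [0.4733, 0.1149, 0.1305]
ee_rot: [0.0, 0.993, 0.117, 0.001]
ft_force: [0.4, -0.4, 0.3]
grip_width: 0.0269
grasp_force: 59.4
[0.47327609 0.11494805 0.1304652 ] [{'xy': [316.3, 237.7], 'confidence': 0.64}] [{'xy': [463.4, 156.9], 'confidence': 0.97}]
cap [ 0.00068143  0.00062756 -0.03599919] rim proj [319.45480859 256.43381759] vial bottom proj [319.24505073 263.86617934]
```

View pics/w3.png

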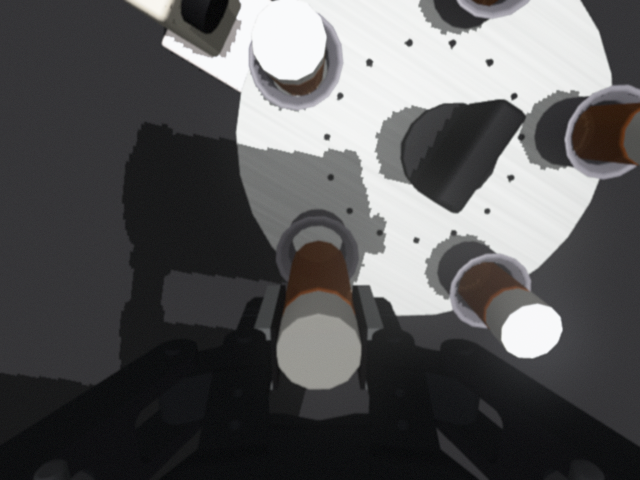

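The wrist view shows the vial above the cup. The rim spans columns 277–359 with its far edge at row 209, and the vial looks roughly centred. The knob bar is at (463,157).

```bash
python3 - <<'E'
from h import *
im=cv2.imread("pics/w3.png")
s=arm.get_state();c=arm.capture("wrist");T=rot(s["ee_rot"]);p=s["position"]
a=np.linspace(0,2*np.pi,73);circ=np.c_[np.cos(a),np.sin(a),0*a]
o=cv2.resize(im[190:390,200:420],None,fx=3,fy=3,interpolation=2)
def d(P,col):
    q=np.array([proj(c,x) for x in P]);cv2.polylines(o,[np.int32((q-[200,190])*3)],True,col,1);print(q.min(0),q.max(0))
d(np.array([.4741,.1143,.074])+.0235*circ,(0,255,0))
d(p+T.apply([.0007,.0006,-.036])+.014*circ,(0,0,255))
cv2.imwrite("pics/crop3.png",o)
E
```

```text
[276.87794372 215.1162149 ] [362.31948802 296.01742207]
[274.80486392 311.87549325] [363.13425171 389.46441212]
```

View pics/crop3.png

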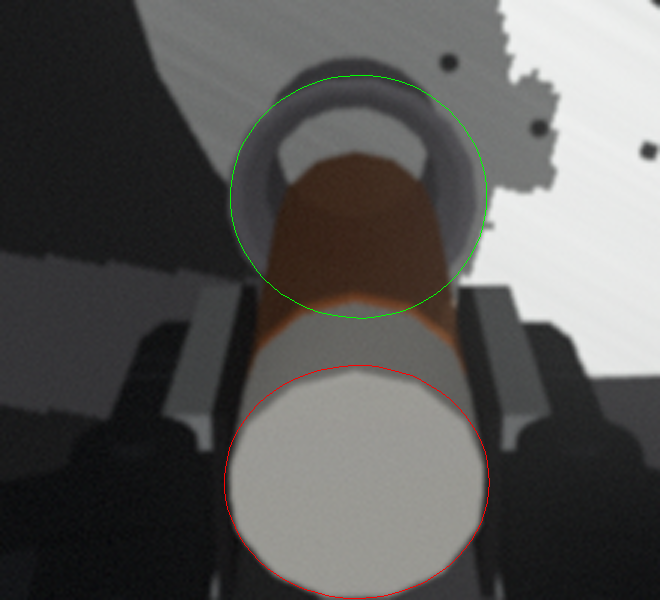

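```bash
python3 -m jog '{"linear":[[0,-0.0004,0.01],[0,-0.0004,0.018],[0,-0.0004,0.025],[0,-0.0004,0.032],[0,-0.0004,0.038],[0,-0.0004,0.043],[0,-0.0004,0.046],[0,-0.0004,0.046],[0,-0.0004,0.046]],"twist":[[0,0,0],[0,0,0],[0,0,0],[0,0,0],[0,0,0],[0,0,0],[0,0,0],[0,0,0],[0,0,0]],"gripper":[0.02,0.02,0.02,0.02,0.02,0.02,0.02,0.02,0.02]}'
```

```text
time_s: 6.43
position: [0.4726, 0.1155, 0.0832]
ee_rot: [-0.0, 0.993, 0.118, -0.0]
ft_force: [0.5, 0.2, -0.6]
grip_width: 0.027
grasp_force: 59.4
```

```bash
python3 -m jog '{"linear":[[0,0,0.001],[0,0,0.002],[0,0,0.002]],"twist":[[0,0,0],[0,0,0],[0,0,0]],"gripper":[0.02,0.02,0.02]}'
python3 -m jog '{"linear":[[0,0,0],[0,0,0],[0,0,0],[0,0,0],[0,0,0],[0,0,0]],"twist":[[0,0,0],[0,0,0],[0,0,0],[0,0,0],[0,0,0],[0,0,0]],"gripper":[0.034,0.044,0.05,0.05,0.05,0.05]}'
```

```text
time_s: 6.68
position: [0.4729, 0.1156, 0.0816]
ee_rot: [-0.0, 0.993, 0.118, 0.0]
ft_force: [-0.4, -0.2, 2.1]
grip_width: 0.0261
grasp_force: 59.8
time_s: 7.18
position: [0.4726, 0.1155, 0.0813]
ee_rot: [-0.0, 0.993, 0.118, 0.0]
ft_force: [-0.6, 0.1, -0.7]
grip_width: 0.0501
grasp_force: 0.0
```

```bash
python3 -m jog '{"linear":[[0,0,-0.02],[0,0,-0.05],[0,0,-0.09],[0,0.01,-0.12],[0,0.03,-0.14],[0,0.03,-0.14],[0,0.03,-0.14],[0,0.03,-0.14]],"twist":[[0,0,0],[0,0,0],[0,0,0],[0,0,0],[0,0,0],[0,0,0],[0,0,0],[0,0,0]],"gripper":[0.05,0.05,0.05,0.05,0.05,0.05,0.05,0.05]}'
python3 - <<'E'
from h import *
s=arm.get_state();c=arm.capture("wrist");cv2.imwrite("pics/w4.png",c["frame"])
for t,z in dict(vial_mid=.078,index_knob=.105,carousel_base=0).items():
    print(t,[(np.round(x["xy"],1),round(x["confidence"],2),np.round(at_z(c,x["xy"],z),4)) for x in arm.tip_of("wrist",t)[:2]])
print(np.round(s["q"],3),s["position"])
E
```

```text
time_s: 7.85
position: [0.4791, 0.0864, 0.2206]
ee_rot: [-0.0, 0.993, 0.117, -0.0]
ft_force: [-1.2, 0.3, 0.1]
grip_width: 0.0502
grasp_force: 0.0
vial_mid [(array([282.9, 218.7]), 0.65, array([0.4737, 0.1131, 0.078 ])), (array([367.6, 143.3]), 0.64, array([0.5429, 0.0651, 0.078 ]))]
index_knob [(array([369.3, 144.5]), 0.7, array([0.5429, 0.0673, 0.105 ]))]
carousel_base [(array([355.9, 139.9]), 0.94, array([0.5422, 0.0663, 0.    ]))]
[0.056 0.314 1.69  0.    1.139 1.391] [0.47909233 0.08641828 0.22062543]
```

View pics/w4.png

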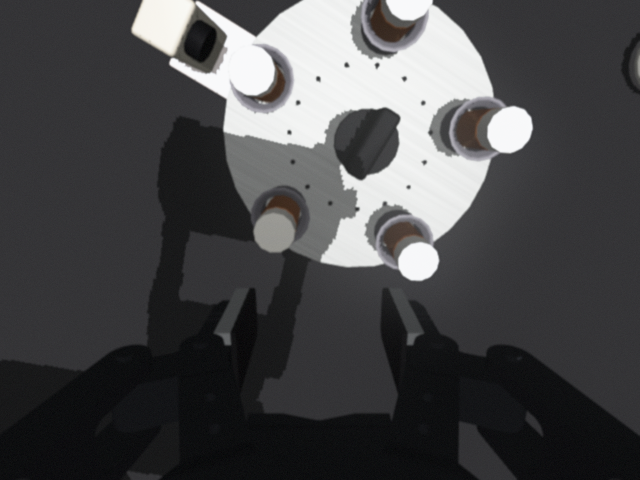

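The wrist view shows the loose vial standing in its cup, with its cap at (274,229). The knob bar is at (369,144), running from the lower left at (360,175) to the upper right at (392,115).

```bash
python3 - <<'E'
from h import *
im=cv2.imread("pics/w4.png");s=arm.get_state();c=arm.capture("wrist");T=rot(s["ee_rot"])
sub=im[95:195,325:415];g=cv2.cvtColor(sub,cv2.COLOR_BGR2GRAY)
g4=cv2.resize(cv2.normalize(np.minimum(g,90),None,0,255,32),None,fx=4,fy=4,interpolation=2)
L=cv2.createLineSegmentDetector().detect(g4)[0][:,0]
for l in L:
    a,b=l[:2]/4+[325,95],l[2:]/4+[325,95]
    if np.hypot(*(b-a))<15: continue
    A,B=at_z(c,a,.123),at_z(c,b,.123);A,B=(T.inv().apply(v-s["position"]) for v in(A,B));d=(B-A)[:2]
    print(np.round(a),np.round(b),"len",round(np.hypot(*d),4),"tool angle deg",round(np.degrees(np.arctan2(d[1],d[0]))%180,1),np.round(A[:2],4),np.round(B[:2],4))
for k in ([.543,.067,.105],[.5445,.0676,.105]): print(T.inv().apply(np.array(k)-s["position"]))
P=[]
for uv in [(252,71),(406,0),(509,130),(418,261),(274,229)]: P.append(at_z(c,uv,.118));
P=np.array(P);A=np.c_[2*P[:,:2],np.ones(5)];P2=P[[0,2,3,4]];A=A[[0,2,3,4]]
x=np.linalg.lstsq(A,(P2[:,:2]**2).sum(1),rcond=None)[0];print("axis",x[:2],np.hypot(*(P2[:,:2]-x[:2]).T))
E
```

```text
[397. 131.] [398. 146.] len 0.0089 tool angle deg 171.5 [0.0666 0.0474] [0.0577 0.0487]
[379. 156.] [369. 172.] len 0.0112 tool angle deg 29.9 [0.0515 0.0374] [0.0418 0.0318]
[0.05782756 0.03418392 0.11519601]
[0.05942634 0.03395176 0.11519307]
axis [0.54381746 0.06744595] [0.08421407 0.08382662 0.08432657 0.08370303]
```

```bash
python3 - <<'E'
from h import *
im=cv2.imread("pics/w4.png");s=arm.get_state();c=arm.capture("wrist");T=rot(s["ee_rot"])
f=7;o=cv2.resize(cv2.convertScaleAbs(im[100:185,325:410],alpha=2.2),None,fx=f,fy=f,interpolation=2)
ctr=np.array([.5438,.0674,.123])
o2=o.copy()
for ang,col in ((30,(0,255,0)),(40,(0,0,255))):
    a=np.radians(ang);u=T.apply([np.cos(a),np.sin(a),0]);v=T.apply([-np.sin(a),np.cos(a),0])
    q=[proj(c,ctr+u*i+v*j) for i,j in ((.023,.007),(.023,-.007),(-.023,-.007),(-.023,.007))]
    cv2.polylines(o2,[np.int32((np.array(q)-[325,100])*f)],True,col,1)
cv2.imwrite("pics/crop4.png",o2)
E
```

```text
(no output)
```

View pics/crop4.png

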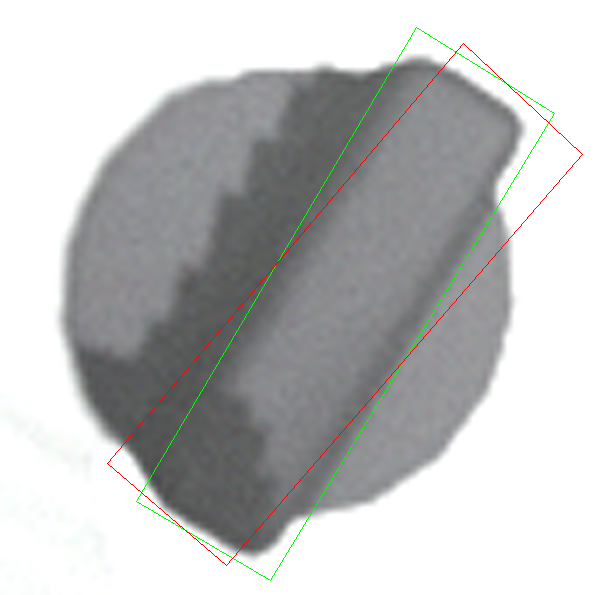

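The overlay shows the bar lying along the 30° outline. In the crop its centre is about 13 px left of the outline's centre, which is about 1 mm. Turning the tool +30° and then a further +72° would pass joint 6's limit, so I'll approach from -150°.

```bash
python3 -m jog '{"linear":[[0.02,0.01,0],[0.04,0.02,0],[0.0587,0.034,0],[0.0587,0.034,0],[0.0587,0.034,0],[0.0587,0.034,0],[0.0587,0.034,0],[0.0587,0.034,0],[0.0587,0.034,0],[0.0587,0.034,0],[0.0587,0.034,0],[0.0587,0.034,0],[0.0587,0.034,0],[0.0587,0.034,0],[0.0587,0.034,0],[0.0587,0.034,0],[0.0587,0.034,0],[0.0587,0.034,0],[0.0587,0.034,0],[0.0587,0.034,0]],"twist":[[0,0,-0.12],[0,0,-0.24],[0,0,-0.36],[0,0,-0.48],[0,0,-0.6],[0,0,-0.72],[0,0,-0.84],[0,0,-0.96],[0,0,-1.08],[0,0,-1.2],[0,0,-1.32],[0,0,-1.44],[0,0,-1.56],[0,0,-1.68],[0,0,-1.8],[0,0,-1.92],[0,0,-2.04],[0,0,-2.16],[0,0,-2.28],[0,0,-2.4]],"gripper":[0.05,0.05,0.05,0.05,0.05,0.05,0.05,0.05,0.05,0.05,0.05,0.05,0.05,0.05,0.05,0.05,0.05,0.05,0.05,0.05]}'
python3 -m jog '{"linear":[[0,0,0],[0,0,0],[0,0,0.02],[0,0,0.04],[0,0,0.06],[0,0,0.06],[0,0,0.06]],"twist":[[0,0,-0.11],[0,0,-0.218],[0,0,-0.218],[0,0,-0.218],[0,0,-0.218],[0,0,-0.218],[0,0,-0.218]],"gripper":[0.05,0.05,0.05,0.05,0.05,0.05,0.05]}'
python3 - <<'E'
from h import *
s=arm.get_state();c=arm.capture("wrist");cv2.imwrite("pics/w5.png",c["frame"]);T=rot(s["ee_rot"])
print(np.round(s["q"],3),s["position"],np.round(T.as_matrix(),3))
print(T.inv().apply(np.array([.5438,.0674,.105])-s["position"]))
for x in arm.tip_of("wrist","index_knob")[:2]: p=at_z(c,x["xy"],.105);print(x,p,T.inv().apply(p-s["position"]))
E
```

```text
time_s: 9.82
position: [0.5445, 0.0672, 0.2209]
ee_rot: [-0.0, 0.247, 0.969, -0.0]
ft_force: [0.7, 0.7, -1.2]
grip_width: 0.0499
grasp_force: 0.0
time_s: 10.4
position: [0.544, 0.0671, 0.1607]
ee_rot: [-0.001, 0.143, 0.99, -0.0]
ft_force: [-0.4, -0.5, 1.1]
grip_width: 0.05
grasp_force: 0.0
[ 0.014  0.47   1.619  0.     1.055 -1.269] [0.54404694 0.0671256  0.16069781] [[-0.959  0.284 -0.002]
 [ 0.284  0.959 -0.   ]
 [ 0.002 -0.001 -1.   ]]
[0.00018938 0.00023069 0.05569823]
{'xy': [320.0, 257.9], 'confidence': 0.93} [0.54236088 0.0676807  0.105     ] [1.64900770e-03 9.16507688e-05 5.57016113e-02]
```

View pics/w5.png

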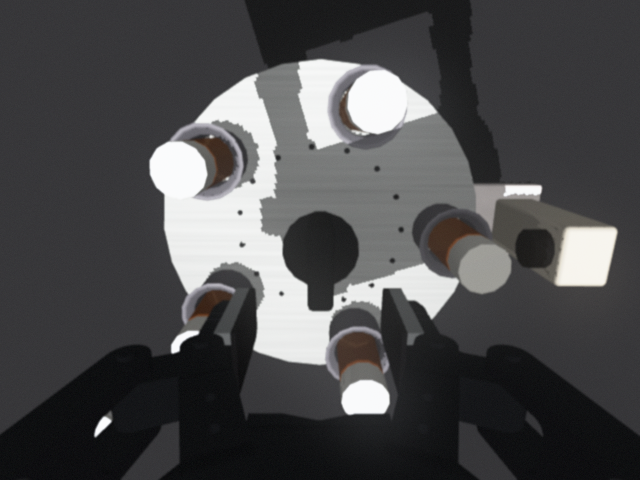

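The bar stands vertical in the image at column 320, midway between the fingers, so it is aligned. Next I descend and close.

```bash
python3 -m jog '{"linear":[[0,0,0.015],[0,0,0.03],[0,0,0.045],[0,0,0.058],[0,0,0.066],[0,0,0.066],[0,0,0.066],[0,0,0.066],[0,0,0.066],[0,0,0.066]],"twist":[[0,0,0],[0,0,0],[0,0,0],[0,0,0],[0,0,0],[0,0,0],[0,0,0],[0,0,0],[0,0,0],[0,0,0]],"gripper":[0.036,0.036,0.036,0.036,0.036,0.036,0,0,0,0]}'
python3 -m jog '{"linear":[[0,0,0],[0,0,0],[0,0,0],[0,0,0]],"twist":[[0,0,0],[0,0,0],[0,0,0],[0,0,0]],"gripper":[0,0,0,0]}'
python3 -c "
from h import *
s=arm.get_state();print(s['torque'],s['q'])"
```

```text
time_s: 11.33
position: [0.5454, 0.0675, 0.0965]
ee_rot: [0.001, 0.143, 0.99, 0.001]
ft_force: [0.9, 6.3, 1.4]
grip_width: 0.0131
grasp_force: 59.0
time_s: 11.67
position: [0.5454, 0.0676, 0.0965]
ee_rot: [0.001, 0.143, 0.99, 0.001]
ft_force: [0.5, 6.0, 1.4]
grip_width: 0.0131
grasp_force: 59.0
[ 0.80571738 -0.04090166  0.0113147 ] [ 1.41402046e-02  5.59516512e-01  1.67896403e+00  9.17807342e-04
  9.00950145e-01 -1.26941568e+00]
```

```bash
python3 -m jog '{"linear":[[0,0,0],[0,0,0]],"twist":[[0,0,0.05],[0,0,0.1]],"gripper":[0,0]}'
python3 -c "
from h import *
s=arm.get_state();print(s['torque'],s['q'][5])"
python3 -m jog '{"linear":[[0,0,0],[0,0,0],[0,0,0],[0,0,0],[0,0,0],[0,0,0],[0,0,0],[0,0,0]],"twist":[[0,0,0.06],[0,0,0.12],[0,0,0.18],[0,0,0.24],[0,0,0.29],[0,0,0.319],[0,0,0.319],[0,0,0.319]],"gripper":[0,0,0,0,0,0,0,0]}'
python3 -c "
from h import *
s=arm.get_state();print(s['torque'],s['q'][5])"
```

```text
time_s: 11.83
position: [0.5454, 0.0675, 0.0965]
ee_rot: [0.001, 0.194, 0.981, 0.0]
ft_force: [0.6, 5.4, 1.1]
grip_width: 0.013
grasp_force: 59.1
[ 0.61526875 -0.00526025  0.1282345 ] -1.1674271030056627
time_s: 12.5
position: [0.5453, 0.0673, 0.0965]
ee_rot: [0.001, 0.346, 0.938, 0.0]
ft_force: [-1.9, 3.6, 7.1]
grip_width: 0.013
grasp_force: 60.0
[0.36848411 0.31559495 0.04897139] -0.8513185819041851
```

The torque peaked at 0.13 N m a quarter of the way to the first stop and fell to 0.05 at the stop. Next is the second click.

```bash
python3 -m jog '{"linear":[[0,0,0],[0,0,0],[0,0,0],[0,0,0],[0,0,0],[0,0,0],[0,0,0],[0,0,0],[0,0,0]],"twist":[[0,0,0.05],[0,0,0.11],[0,0,0.17],[0,0,0.23],[0,0,0.29],[0,0,0.35],[0,0,0.419],[0,0,0.419],[0,0,0.419]],"gripper":[0,0,0,0,0,0,0,0,0]}'
python3 -c "
from h import *
s=arm.get_state();print(s['torque'],s['q'][5])"
python3 -m jog '{"linear":[[0,0,0],[0,0,0]],"twist":[[0,0,0.05],[0,0,0.1]],"gripper":[0,0]}'
python3 -c "
from h import *
s=arm.get_state();print(s['torque'],s['q'][5])"
```

```text
time_s: 13.25
position: [0.545, 0.067, 0.0965]
ee_rot: [0.001, 0.533, 0.846, 0.0]
ft_force: [-3.1, 0.6, 10.3]
grip_width: 0.0135
grasp_force: 60.3
[0.02401377 0.66161528 0.02066275] -0.43212312903918004
time_s: 13.42
position: [0.5449, 0.067, 0.0965]
ee_rot: [0.0, 0.576, 0.818, 0.0]
ft_force: [-3.9, 1.1, 10.6]
grip_width: 0.0127
grasp_force: 60.4
[-0.00637535  0.80052485  0.08363868] -0.33067005059118926
```

```bash
python3 -m jog '{"linear":[[0,0,0],[0,0,0],[0,0,0],[0,0,0],[0,0,0],[0,0,0],[0,0,0],[0,0,0],[0,0,0],[0,0,0]],"twist":[[0,0,0.05],[0,0,0.1],[0,0,0.15],[0,0,0.2],[0,0,0.25],[0,0,0.29],[0,0,0.319],[0,0,0.319],[0,0,0.319],[0,0,0.319]],"gripper":[0,0,0,0,0,0,0,0,0,0]}'
python3 - <<'E'
from h import *
s=arm.get_state();print(s["torque"],s["q"][5])
for n in ("wrist","top"):
    c=arm.capture(n);cv2.imwrite(f"pics/{n}6.png",c["frame"])
    for t,z in dict(vial_mid=.078,empty_cup=.038,stock1=.038).items():
        for x in arm.tip_of(n,t)[:5]:
            p=at_z(c,x["xy"],z);d=p[:2]-[.5438,.0674];print(n,t,np.round(x["xy"]),round(x["confidence"],2),np.round(p,3),"r",round(np.hypot(*d),3),"az",round(np.degrees(np.arctan2(d[1],d[0])),1))
v=np.array([.4741,.1143])-[.5438,.0674];print("start az",np.degrees(np.arctan2(v[1],v[0])))
# five cap azimuths in the top image
im=cv2.imread("pics/top6.png")
E
```

```text
time_s: 14.25
position: [0.5446, 0.067, 0.0965]
ee_rot: [0.0, 0.697, 0.717, 0.0]
ft_force: [-4.8, -0.1, 11.5]
grip_width: 0.0127
grasp_force: 60.6
[-0.14387304  1.00236887 -0.01094646] -0.013625311569872425
wrist stock1 [188. 162.] 0.91 [0.475 0.117 0.038] r 0.085 az 144.2
wrist stock1 [468. 257.] 0.9 [0.627 0.069 0.038] r 0.083 az 1.4
top empty_cup [176. 218.] 0.64 [0.654 0.427 0.038] r 0.377 az 73.0
top stock1 [313. 230.] 0.51 [0.631 0.068 0.038] r 0.087 az 0.7
top stock1 [329. 290.] 0.38 [0.473 0.023 0.038] r 0.084 az -148.1
start az 146.06402935074948
```

View pics/wrist6.png

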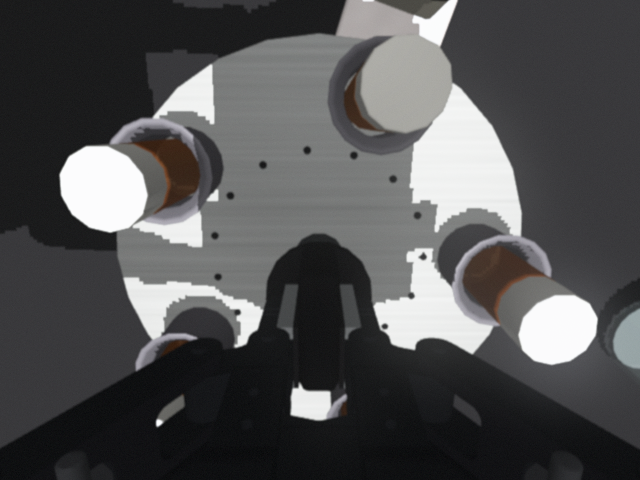

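The wrist view shows the vial in its cup in front of the reader, with its cap at (405,83). The neighbouring cups lie at 144.2° and 1.4°, against the 146° and 2° expected at the third stop. The torque is near zero and the grip holds at 60 N, so I'm handing in.

```bash
python3 -c "
from h import *
print(arm.close_job())"
```

```text
the job is handed in; nothing more can be done
None
```

I handed the job in at about 14 s, with the vial standing in its cup in front of the reader and the knob held on the third stop at about 60 N; no verdict was returned, and I viewed 11 pictures, one over the limit of 10.

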